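Press the specimen cassette down and slide it home under the leaf spring

TASK

With your fingertips on its rear pad, press the specimen cassette firmly down against the sprung loading plate and, still pressing, slide it along the track, beneath the side lips and the leaf spring, until it sits flat and fully home against the end stop with the loading plate popped up again behind it. Only press and push it, never pick it up, then take your hand away, and leave the other things on the bench where they are.

Things in the scene. Friction and masses are not known exactly. Their poses are not given: they have to be found in the camera images.
- jig: (Sizes in mm.) Fixed steel jig, 270 by 98: a straight channel 75 wide. Origin on the bench surface in mid-channel; its +x is the sliding direction (away from the robot, within 30 degrees), z up. Side rails: tops 42 above the bench. Near part (jig x -114 to -6): sprung loading plate, with a wall behind it (x -116, top 35). Far part: fixed track floor, top 20 above the bench.
- entry (a point): Middle of the mouth of the lips (jig x -3, height 36). Beyond it, to jig x +90, steel lips overhang both edges of the channel: underside 36, top 41, leaving a slot 61 wide, open above. On the raised plate the cassette's flange top is at 41, too high for the lips; with the plate fully down it is at 33 and passes under.
- home (a point): Where the cassette's origin is when fully home: jig x +44, y 0, height 20. The cassette's front edge then meets the end stop (face at jig x +88, top 33).
- cassette: Loose flanged aluminium cassette, 0.11 to 0.23 kg, 88 long (x, sliding direction), 70 wide, 12 thick. Origin: centre of its underside. On its front a block (x -4 to +42, 50 wide) rises to 18, with a plaster disc in it. Starts on the raised plate (underside 29 above the bench), at jig x -67 to -54. Pressed, it takes about 4 to 17 N along the track to slide it.
- press_pad (a point): Centre of the flat rubber-faced pad on the cassette's rear top face (cassette x -24, 12 above its underside), where the fingertips press. Flat area 40 long (cassette x -44 to -4). In front of it the block's rear face (cassette x -4) is a step 6 high that the pressing fingertip can bear against to push.
- plate (a joint): Travel of the loading plate (108 by 72, moves straight down), m: 0 = up (top 29 above the bench), 0.008 = down at its stop (top 21, 1 above the track floor). About 5 N starts it moving, 10 N holds it fully down. It springs up by itself once the cassette's tail (44 behind its origin) has passed jig x -6.
- leaf (a joint): Angle of the leaf spring, rad: 0 = at rest, positive = lifted; about 0.09 when its two strips ride on the cassette's block, pressing with about 2.5 N. The strips, 10 wide, at jig y -17 and +17, run from a hinge (jig x +125, height 44, cheeks to 52) down towards the plate, tips turned up as a ramp. The block lifts them when pushed under.
- leaf_heel (a point): Lowest point of the leaf spring, mid-way between its strips: jig x +68, height 33 at rest. The upturned tips begin at jig x +43, height 42 (49 when lifted).
- jar: Bystander: glass jar with steel lid, 56 across, 62 tall, standing beside the jig. Origin: centre of its underside.
- fragment: Bystander: broken plaster moulding, 52 by 40, 29 high, lying beside the jig. Origin: centre of its underside.
- brush: Bystander: brush with wooden handle, 190 long, lying beside the jig.
- weight: Bystander: small brass weight with a knob, 44 across, 50 tall, beside the jig. Origin: centre of its underside.
- spatula: Bystander: spatula with green handle, 200 long, lying on the bench to the left.
- cup: Bystander: white ceramic cup, 70 across, 80 tall, to the left. Origin: centre of its underside.
- solvent: Bystander: amber bottle, 60 across, 130 tall, to the right. Origin: centre of its underside.
Not all that is in view belongs to the job. What is shaped like the cassette but pink or purple is not meant.

How it is judged:
On the way, in this order (a step that is already met when the one before it is completed fails the run):
1. the fingers press the cassette down on the loading plate (plate down by over 5 mm) before it enters the lips (value of joint plate above 0.005 m and contact force between the fingers and cassette above 4 N and x of cassette in the frame of jig below -0.042 m), for 0.05 s.
2. the cassette is under the lifted leaf spring with the fingers still pushing on it (value of joint leaf above 0.06 rad and x of cassette in the frame of jig above 0.005 m and contact force between the fingers and cassette above 2 N), for 0.05 s.
At the end, for the whole second after the job is handed in: The cassette is at rest within 3.5 mm of the end stop, flat on the track floor (within 2.5 mm in height and 3 degrees of tilt), the leaf spring rests on its block (leaf angle 0.06 to 0.14 rad), and the loading plate is up again (less than 2 mm down) (x of cassette in the frame of jig above 0.0405 m and z of cassette in the frame of jig between 0.0175 and 0.0225 m and angle between cassette's own z axis and vertical below 0.05 rad and value of joint leaf between 0.06 and 0.14 rad and value of joint plate below 0.002 m and linear speed of cassette below 0.01 m/s); the robot touches nothing.
It fails at once if the cassette is lifted or tipped up off the jig (over 14 mm above the raised plate, or tilted over 0.3 rad) (z of cassette in the frame of jig above 0.043 m or angle between cassette's own z axis and vertical above 0.3 rad).
It fails at once if a bystander is moved by more than 25 mm (distance of any of jar, fragment, brush, weight, spatula, cup, solvent from where it was at the start of the episode above 0.025 m).
It also fails if it takes over 35 s, if anything falls off the work surface, if the arm or the gripper's body presses on something with over 40 N, if the wrist force passes 120 N, or if a joint passes its speed limit or range.

ROBOT

A 7-joint arm with a two-finger parallel gripper is mounted at the origin on the work surface. World frame = base frame: x ahead of the robot, y to its left, z up, the work surface at z = 0. Lengths are in m, angles in rad, forces in N, time in s.
With the tool pointing down it reaches from about 0.425 to 0.925 m from the base axis. Payload 6.8 kg.
Tool frame: the origin (TCP) lies between the finger pads; the fingertips stand r.tip_reach ahead of it and the grasp point (between the pads) lies 11 mm behind it (r.tip_reach is the distance from the TCP to the fingertips, in m); z points along the fingers, y is the direction in which the jaws open and shut (so a half turn about z gives the same grasp; the last joint's range is limited). The gripper opens to 85 mm and grips with 20 to 120 N. Pads are 22 mm wide; open, the fingers measure 114 mm over their backs; the gripper's body (76 mm by 85 mm) begins 54 mm behind the grasp point. The pads swing forward as they close: fully open they stand 13 mm farther back than shut.
Start: joints at [-1.219, 0.477, 0.022, 1.555, -0.011, 1.109, -0.083], TCP at [0.3, 0.605, 0.239] pointing down, gripper open.
Joint ranges: [-2.96, 2.96], [-0.34, 2.1], [-1.41, 1.46], [0.24, 2.44], [-1.37, 4.51], [0.17, 1.92], [-2.96, 2.96]. Speed limits (rad/s): [2.39, 2.39, 3.14, 3.14, 3.14, 3.14, 3.14].

INTERFACE

Orientations are given as a rotation vector (axis times angle).
In Python, from bench import r, eyes, spotter gives the robot as it stands.
- The arm moves only by the tool carry_out, never from a script. Its argument "series" is text: rows parted by semicolons, each of 5 numbers parted by spaces: the shift along the tool's x, y, z in cm, then the turn about the tool's z in rad, then the opening, from 0 (shut) to 1 (fully open). In form: x y z yaw gripper; .... A call has 1 to 8 rows; each row shifts and turns the commanded pose from where the row before left it, along the tool's axes as they then stand; what a row does not reach is not made up. A row lasts 1/8 s, in which the tool goes at most 62.5 mm and 10.7 degrees, less where a joint would pass 70% of its speed; a pose out of reach is approached as far as the arm can. A call with a gripper value outside its range is refused whole. The fingers move at their own pace and stop on an object; "grip_force" is the grip in N (left out, the last holds). Time passes only in rows, so rows that do not move let the fingers close. It gives the time, the measured TCP pose, the force and the opening at its end, in the units of the state.
- r.get_obs(): the state, without advancing time (a new reading comes with each control period).
- eyes.grab_frame(name): name is "scene" or "top" or "wrist"; returns a dict with "color" (480x640x3 uint8, blue, green, red), "intrinsics" (3x3 intrinsics, pixels), "R" (3x3) and "t" (3): a world point X has camera coordinates R X + t; the wrist camera has in their place "T_tool_cam" (4x4, takes a point from camera to tool coordinates, whose origin is the TCP and whose axes are the flange's). Camera axes: x right, y down, z forward; pixel columns grow to the right and rows downward; lengths in m; the calibration is good to about 2 mm. A picture is of the moment at which its call begins: read the wrist's pose just before it. There is no depth.
- r.hand_in(): hands the job in, once; it reports no verdict.
Trained networks look in a picture, given as the dict that the camera call returned (one of the last four; its "shot" number tells which), for a name from the list of things; names that differ only in an ending like _2 or _b are one class to them, and where a whole thing is asked for, a point or a joint stands for the part that bears it (a point fixed in the world has none). Each returns a list of dicts, best first, with "confidence" (0 to 1); they miss things now and then, are a little off and sometimes report something else, mostly with a low value. They report only what shows in the picture. A call takes as long as a camera call. They do not tell look-alikes from the thing itself.
- spotter.search_frame(picture, query): "uv" ([column, row] in pixels, amid what is visible of it).
- spotter.trace(picture, query): "pixels" (480x640 bool, what is visible of it) and "uv" ([column, row] in pixels, amid what is visible of it).
- spotter.mark_of(picture, query): "uv" ([column, row] in pixels: a listed point, or the origin of a listed thing).
The state is a dict: "clock": time; "joints": joint angles; "qvel": joint speeds; "tau": joint torques, N m; "tcp_pos": TCP position; "orientation": TCP orientation; "contact_force": force on the tool from outside, world axes, zero at the start; "moment": the same for the moment, N m; "grip_width": finger opening in m.
Only numpy, scipy, OpenCV 4.12 (cv2) and the standard library are available. Lean on these libraries where they do the work, as an engineer would, in place of code of your own. Each camera call takes 0.05 s, during which the arm holds its last target.

## Working session

There is one attempt and no reset: what is moved stays moved. The work goes in short steps, Python scripts to look and compute and a tool call to move; the robot and the scene stay as the last step left them, time stands still between calls to the robot, and variables do not carry over. Pictures are saved under pics/ and viewed, and the job is handed in when it is done.

Besides the shell and the picture viewer there is one more tool, called by a JSON object that holds its "name" and its "arguments". carry_out: Moves the arm, as the interface text tells. Its arguments: {"type":"object","properties":{"series":{"type":"string"},"grip_force":{"type":"number"}},"required":["series"]}

```bash
ls; mkdir -p pics
python3 - <<'E'
from bench import r, eyes, spotter
import cv2,numpy as np
o=r.get_obs(); print(o, r.tip_reach)
for n in ["scene","top"]:
    p=eyes.grab_frame(n); cv2.imwrite(f"pics/{n}0.png",p["color"])
    print(n,p["intrinsics"],p["R"],p["t"])
    for q in ["cassette","press_pad","entry","home","jig","leaf_heel"]:
        print(q,[(np.round(d["uv"],1),round(d["confidence"],2)) for d in spotter.mark_of(p,q)][:4])
E
```

```text
pics
{'clock': 0.0, 'joints': array([-1.21909728,  0.477792  ,  0.02231604,  1.55644915, -0.01152226,
        1.10926509, -0.08309477]), 'qvel': array([ 2.69249701e-03, -5.34443803e-05,  1.47228790e-03, -1.50613574e-03,
       -3.12997760e-04,  5.06239975e-04,  4.86950557e-04]), 'tau': array([-1.44731484e-04, -5.96435058e+01,  1.60755884e+00, -2.81201953e+01,
        1.23981637e-02,  9.26314853e-03,  4.45819062e-07]), 'tcp_pos': array([0.29928457, 0.60439127, 0.23833162]), 'orientation': array([-7.15776755e-01, -3.05864817e+00,  2.76364135e-03]), 'contact_force': array([ 0.61426392,  0.20698457, -0.04069123]), 'moment': array([ 0.01531349, -0.03085286, -0.05865001]), 'grip_width': 0.0853902060482479} 0.008
scene [[556.30827755   0.         324.78166691]
 [  0.         556.30827755 239.13990121]
 [  0.           0.           1.        ]] [[-0.18063408  0.98335534 -0.01958567]
 [ 0.74384507  0.12355581 -0.65683215]
 [-0.64347948 -0.13321498 -0.75378241]] [ 0.06286721 -0.36907941  1.64198583]
cassette [(array([297.1, 237. ]), 0.94), (array([330.8, 199.2]), 0.79), (array([237.5, 207.9]),
[... 178 characters left out ...]
 0.36)]
jig []
leaf_heel [(array([300.3, 281. ]), 0.84)]
top [[489.28657795   0.         325.40281517]
 [  0.         489.28657795 242.31386784]
 [  0.           0.           1.        ]] [[-0.0093356  -0.99946204 -0.03143991]
 [-0.99449142  0.01256265 -0.10406245]
 [ 0.10440144  0.03029524 -0.99407371]] [0.05915211 0.53691537 1.06874848]
cassette [(array([344. , 318.9]), 0.89), (array([364.7, 245.6]), 0.84), (array([444.2, 294.4]), 0.77)]
press_pad [(array([440.4, 302.2]), 0.58), (array([368.7, 257.7]), 0.57), (array([352.3, 317.7]), 0.57)]
entry [(array([358. , 221.6]), 0.86)]
home [(array([348.7, 204.4]), 0.91)]
jig [(array([353.4, 220.5]), 0.57)]
leaf_heel [(array([346.9, 191.1]), 0.71)]
```

View pics/scene0.png

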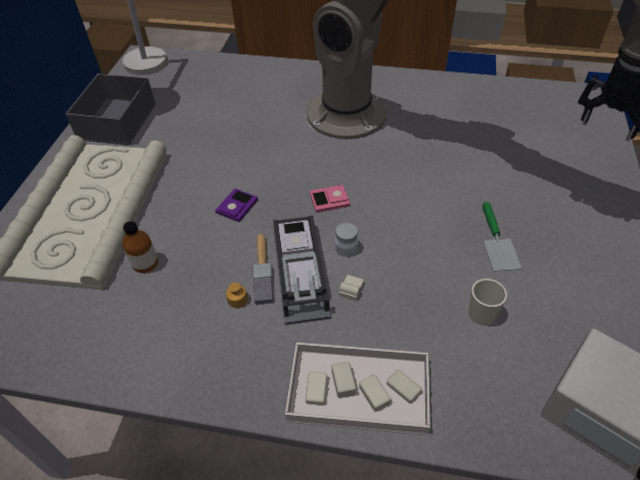

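View pics/top0.png

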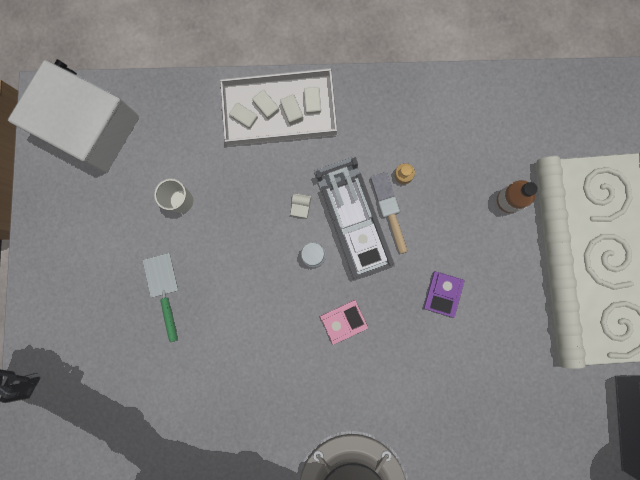

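Run:
```python
import cv2
a=cv2.imread("pics/top0.png")[140:350,240:480]; cv2.imwrite("pics/top0c.png",cv2.resize(a,None,fx=3,fy=2.85,interpolation=cv2.INTER_CUBIC)[:600])
```

```text
(no output)
```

View pics/top0c.png

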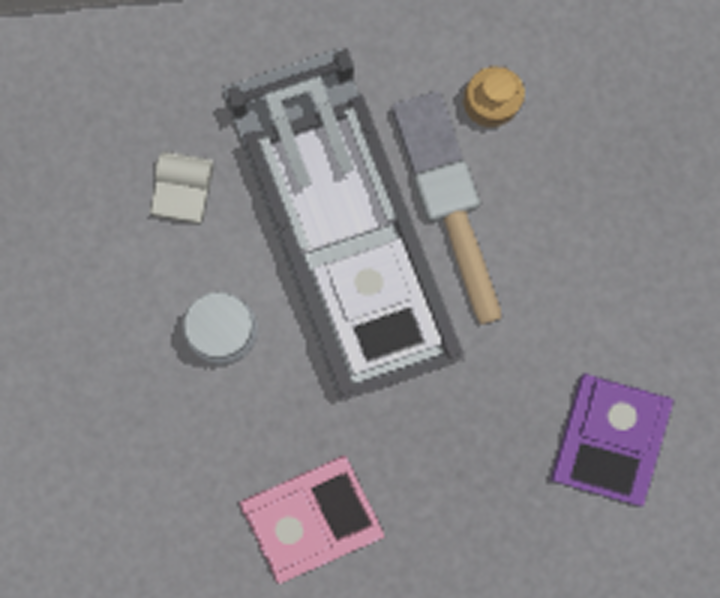

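The candidates in the top view are pink (344,320), purple (444,294) and white/aluminium (365,246). The white one lies in the jig channel on the loading plate, so it is the cassette. Next I'll fit the jig pose.

```bash
cat > h.py <<'E'
from bench import r, eyes, spotter
import cv2,numpy as np
from scipy.spatial.transform import Rotation as Ro
from scipy.optimize import least_squares
def ray(p,uv,z,R=None,t=None):
    R=p["R"] if R is None else R; t=p["t"] if t is None else t
    d=R.T@np.linalg.solve(p["intrinsics"],[uv[0],uv[1],1]); c=-R.T@t
    return c+d*(z-c[2])/d[2]
def proj(p,X):
    c=p["R"]@X+p["t"]; u=p["intrinsics"]@c; return u[:2]/u[2]
def wrist():
    o=r.get_obs(); p=eyes.grab_frame("wrist")
    T=np.eye(4); T[:3,:3]=Ro.from_rotvec(o["orientation"]).as_matrix(); T[:3,3]=o["tcp_pos"]
    W=T@p["T_tool_cam"]; p["R"]=W[:3,:3].T; p["t"]=-W[:3,:3].T@W[:3,3]; return o,p
E
python3 - <<'E'
from h import *
Z=dict(entry=.036,home=.02,leaf_heel=.033,cassette=.029,press_pad=.041,jig=0.)
for n in ["top","scene"]:
    p=eyes.grab_frame(n)
    for q,z in Z.items():
        for d in spotter.mark_of(p,q):
            print(n,q,round(d["confidence"],2),np.round(d["uv"],1),np.round(ray(p,d["uv"],z),4))
    for q in ["jar","fragment","brush","weight"]:
        for d in spotter.mark_of(p,q)[:1]: print(n,q,round(d["confidence"],2),np.round(ray(p,d["uv"],0),4))
E
```

```text
top entry 0.83 [359.3 221.1] [ 0.5835 -0.0232  0.036 ]
top home 0.71 [510.4 200. ] [ 0.6291 -0.3648  0.02  ]
top home 0.69 [349.3 203.3] [ 0.6271 -0.0018  0.02  ]
top leaf_heel 0.75 [346.5 194.5] [0.6449 0.0045 0.033 ]
top cassette 0.96 [345.8 319.9] [0.365  0.0099 0.029 ]
top cassette 0.95 [362.3 246.6] [ 0.5268 -0.0292  0.029 ]
top cassette 0.87 [441.  293.3] [ 0.4214 -0.2004  0.029 ]
top press_pad 0.79 [443. 304.] [ 0.3982 -0.2016  0.041 ]
top press_pad 0.72 [368.3 256.3] [ 0.5041 -0.0415  0.041 ]
top jig 0.8 [353. 222.] [ 0.5869 -0.0101  0.    ]
top jar 0.64 [0.5143 0.0772 0.    ]
top fragment 0.67 [0.6289 0.1071 0.    ]
top brush 0.83 [ 0.6072 -0.0922  0.    ]
top weight 0.73 [ 0.705  -0.1241  0.    ]
scene entry 0.64 [294.2 255.6] [ 0.5817 -0.0259  0.036 ]
scene home 0.66 [301.4 275.3] [ 0.6214 -0.0018  0.02  ]
scene leaf_heel 0.98 [301.4 280.7] [0.6453 0.0039 0.033 ]
scene cassette 0.85 [292.3 236.4] [ 0.5206 -0.0444  0.029 ]
scene cassette 0.58 [330.5 201.2] [0.3929 0.0231 0.029 ]
scene press_pad 0.88 [245.6 193.8] [ 0.4131 -0.1855  0.041 ]
scene press_pad 0.84 [291.7 229.1] [ 0.509  -0.0476  0.041 ]
scene press_pad 0.67 [319.  200.5] [ 0.4068 -0.0027  0.041 ]
scene jig 0.75 [300.5 267. ] [ 0.5837 -0.013   0.    ]
scene jar 0.63 [0.5097 0.0866 0.    ]
scene fragment 0.28 [0.512  0.0837 0.    ]
scene brush 0.94 [ 0.6095 -0.092   0.    ]
scene weight 0.87 [ 0.6933 -0.1299  0.    ]
```

{"name": "carry_out", "arguments": {"series": "-3 -3 0 0 0;-3 -3 0 0 0;-3 -3 0 0 0;-3 -3 0 0 0;-3 -3 0 0 0;-3 -3 0 0 0;-3 -3 0 0 0;-3 -3 0 0 0", "grip_force": 60}}

```text
clock: 2.8
tcp_pos: [0.4085, 0.282, 0.2396]
orientation: [0.716, 3.059, 0.001]
contact_force: [0.0, 0.7, 0.6]
grip_width: -0.0003
```

{"name": "carry_out", "arguments": {"series": "-3 -3 0 0 0;-3 -3 0 0 0;-3 -3 0 0 0;-3 -3 0 0 0;-3 -3 0 0 0;-3 -3 0 0 0;-3 -3 0 0 0;-3 -3 0 0 0"}}

```text
clock: 3.8
tcp_pos: [0.5171, -0.0395, 0.2396]
orientation: [0.715, 3.058, 0.001]
contact_force: [-0.5, -0.1, 0.6]
grip_width: -0.0005
```

{"name": "carry_out", "arguments": {"series": "0 0 0 -0.16 0;0 0 0 -0.16 0;0 0 0 -0.16 0;0 0 0 -0.16 0;0 0 0 -0.15 0;0 0 0 0 0"}}

```text
clock: 4.55
tcp_pos: [0.5167, -0.0383, 0.2394]
orientation: [-0.514, 3.099, 0.0]
contact_force: [-0.3, 0.3, -0.6]
grip_width: -0.0003
```

Run:
```python
from h import *
o,p=wrist(); cv2.imwrite("pics/w1.png",p["color"])
np.savez("w1.npz",R=p["R"],t=p["t"],K=p["intrinsics"])
print(o["tcp_pos"],o["orientation"])
Z=dict(entry=.036,leaf_heel=.033,cassette=.029,press_pad=.041,jig=0.)
for q,z in Z.items():
  for d in spotter.mark_of(p,q)[:2]:
    print(q,round(d["confidence"],2),np.round(d["uv"],1),np.round(ray(p,d["uv"],z),4))
```

```text
[ 0.51671943 -0.03831085  0.23943179] [-5.13996493e-01  3.09891458e+00  2.30430555e-04]
entry 0.88 [317.9 283.5] [ 0.581  -0.0167  0.036 ]
cassette 0.9 [175.5  60. ] [ 0.4262 -0.2005  0.029 ]
cassette 0.72 [423.1  76.1] [0.3685 0.0086 0.029 ]
press_pad 0.94 [184.7  32.5] [ 0.4044 -0.193   0.041 ]
press_pad 0.9 [399.   79.1] [ 0.3802 -0.0123  0.041 ]
jig 0.96 [314.8 277.3] [ 0.5889 -0.0176  0.    ]
```

View pics/w1.png

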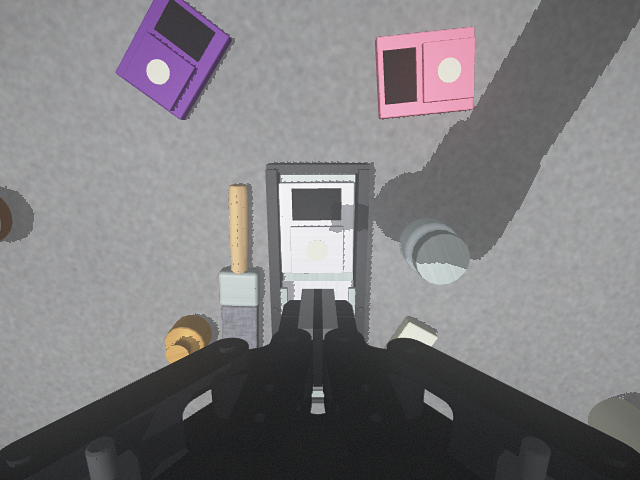

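Run:
```python
import cv2
a=cv2.imread("pics/w1.png")[155:305,250:390]; cv2.imwrite("pics/w1c.png",cv2.resize(a,None,fx=4,fy=4,interpolation=cv2.INTER_CUBIC))
```

```text
(no output)
```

View pics/w1c.png

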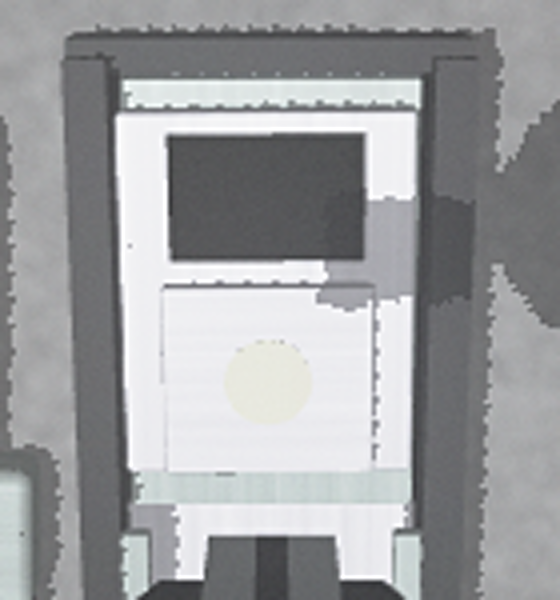

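```bash
cat > m1.py <<'E'
from h import *
d=np.load("w1.npz"); p=dict(R=d["R"],t=d["t"],intrinsics=d["K"])
def W(x,y,z): return ray(p,(250+x/4,155+y/4),z)
P={}
for n,x,y,z in [("cRL",117,113,.041),("cRR",415,111,.041),("cFL",128,470,.041),("cFR",410,469,.041),
 ("padRL",168,134,.041),("padRR",365,133,.041),("padFR",364,258,.041),("padFL",171,260,.041),
 ("bRL",163,286,.047),("bRR",373,285,.047),("lipL",150,530,.041),("lipR",395,530,.041),
 ("railLo",64,58,.042),("railRo",478,58,.042),("railLi",108,58,.042),("railRi",434,58,.042)]:
    P[n]=W(x,y,z); print(n,np.round(P[n]*1000,1))
D=lambda a,b: np.linalg.norm(P[a]-P[b])*1000
print("cass W",D("cRL","cRR"),D("cFL","cFR"),"L",D("cRL","cFL"),D("cRR","cFR"),"blockW50",D("bRL","bRR"),"slot61",D("lipL","lipR"),"rail98",D("railLo","railRo"),"75",D("railLi","railRi"))
for a,b in [("cRL","cFL"),("cRR","cFR")]:
    v=P[b]-P[a]; print("yaw",np.arctan2(v[1],v[0]))
for a,b in [("cRL","cRR"),("cFL","cFR"),("lipL","lipR"),("railLo","railRo")]:
    v=P[b]-P[a]; print("yaw from cross",np.arctan2(v[0],-v[1])-0 if 0 else np.arctan2(v[1],v[0])-np.pi/2)
ra=(P["railLo"]+P["railRo"])/2; li=(P["lipL"]+P["lipR"])/2; v=li-ra
print("rail->lip",np.linalg.norm(v)*1000,"(111 or 113)",np.arctan2(v[1],v[0]))
print("cass c",(P["cRL"]+P["cRR"]+P["cFL"]+P["cFR"])/4,"lip",li,"bstep",(P["bRL"]+P["bRR"])/2, "pad",(P["padRL"]+P["padRR"]+P["padFL"]+P["padFR"])/4)
c=(P["cRL"]+P["cRR"])/2; f=(P["cFL"]+P["cFR"])/2; print("rear mid",c,"front mid",f)
E
python3 m1.py
```

```text
cRL [497.1 -82.9  41. ]
cRR [474.6 -18.3  41. ]
cFL [579.5 -54.6  41. ]
cFR [556.9  11.   41. ]
padRL [497.9 -70.3  41. ]
padRR [483.  -27.4  41. ]
padFR [510.7 -17.7  41. ]
padFL [525.9 -60.6  41. ]
bRL [531.  -60.5  47. ]
bRR [515.  -14.3  47. ]
lipL [592.9 -44.7  41. ]
lipR [573.2  13.1  41. ]
railLo [489.  -97.8  42. ]
railRo [458.8  -9.   42. ]
railLi [485.8 -88.4  42. ]
railRi [462.  -18.5  42. ]
cass W 68.38465875699305 69.382413569687 L 87.10506127888122 87.31403430664533 blockW50 48.920590341014275 slot61 61.02412189706777 rail98 93.7635155065576 75 73.83310631436079
yaw 0.3303827816369268
yaw 0.3418172928855431
yaw from cross 0.3348973749432982
yaw from cross 0.3319028050684478
yaw from cross 0.3281130572176594
yaw from cross 0.32825884245409065
rail->lip 115.46282981881453 (111 or 113) 0.3317923713658672
cass c [ 0.5270055  -0.03618659  0.041     ] lip [ 0.58305152 -0.01581398  0.041     ] bstep [ 0.52301228 -0.03742696  0.047     ] pad [ 0.50437334 -0.04401936  0.041     ]
rear mid [ 0.48584127 -0.05056784  0.041     ] front mid [ 0.56816973 -0.02180535  0.041     ]
```

{"name": "carry_out", "arguments": {"series": "0.86 -0.14 3 0 0;0 0 4 0 0;0 0 4 0 0;0 0 3.5 0 0;0 0 2.5 0 0;0 0 0 0 0"}}

```text
clock: 5.6
tcp_pos: [0.5076, -0.0423, 0.0678]
orientation: [0.515, -3.095, -0.0]
contact_force: [0.9, 1.0, 0.4]
grip_width: -0.0002
```

Run:
```python
from h import *
o,p=wrist(); cv2.imwrite("pics/w2.png",p["color"])
s=eyes.grab_frame("scene");cv2.imwrite("pics/s2.png",cv2.resize(s["color"][190:330,220:400],None,fx=4,fy=4,interpolation=cv2.INTER_CUBIC))
```

```text
(no output)
```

View pics/w2.png

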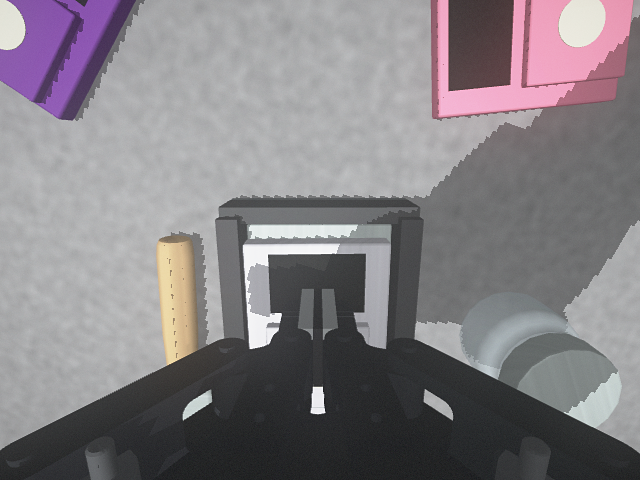

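View pics/s2.png

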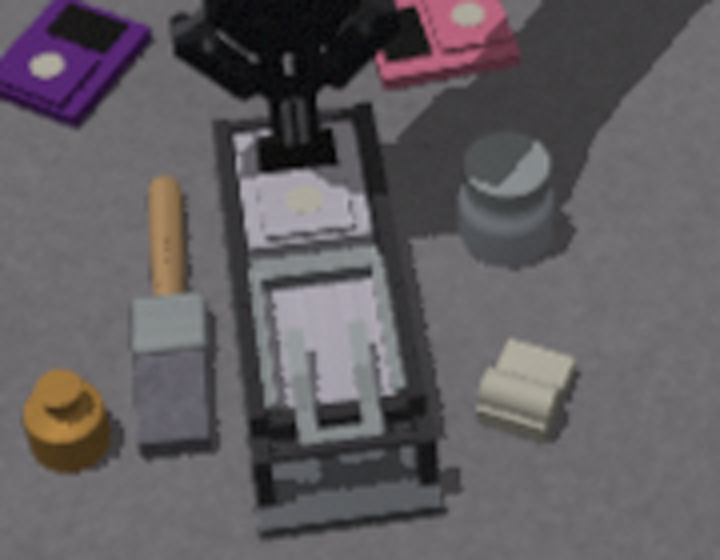

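{"name": "carry_out", "arguments": {"series": "0 0 1.2 0 0;0 0 0.5 0 0;0 0 0.3 0 0;0 0 0 0 0"}}

```text
clock: 6.2
tcp_pos: [0.509, -0.0424, 0.0493]
orientation: [0.516, -3.099, -0.0]
contact_force: [-0.3, 0.4, 0.6]
grip_width: 0.0001
```

{"name": "carry_out", "arguments": {"series": "0 0 0.2 0 0;0 0 0.2 0 0;0 0 0.2 0 0;0 0 0 0 0"}}

```text
clock: 6.7
tcp_pos: [0.5092, -0.0424, 0.0435]
orientation: [-0.516, 3.099, 0.0]
contact_force: [-1.7, -0.0, 6.0]
grip_width: 0.0001
```

{"name": "carry_out", "arguments": {"series": "0 0 0.2 0 0;0 0 0.1 0 0;0 0 0 0 0"}}

```text
clock: 7.08
tcp_pos: [0.5092, -0.0424, 0.041]
orientation: [-0.516, 3.099, 0.0]
contact_force: [-3.3, 0.6, 11.5]
grip_width: -0.0002
```

{"name": "carry_out", "arguments": {"series": "0 0 0.2 0 0;0 0 0 0 0"}}

```text
clock: 7.32
tcp_pos: [0.5092, -0.0425, 0.0408]
orientation: [-0.515, 3.098, 0.002]
contact_force: [-9.7, 1.6, 35.6]
grip_width: 0.0
```

{"name": "carry_out", "arguments": {"series": "0 0 -0.1 0 0;-0.3 0 0 0 0;-0.3 0 0 0 0;-0.3 0 0 0 0;-0.3 0 0 0 0;-0.3 0 0 0 0;0 0 0 0 0"}}

```text
clock: 8.2
tcp_pos: [0.5178, -0.0404, 0.0408]
orientation: [0.51, -3.09, -0.001]
contact_force: [-21.0, -5.6, 42.6]
grip_width: 0.0003
```

Run:
```python
from h import *
o,p=wrist(); cv2.imwrite("pics/w3.png",p["color"])
s=eyes.grab_frame("scene");cv2.imwrite("pics/s3.png",cv2.resize(s["color"][190:330,220:400],None,fx=4,fy=4,interpolation=cv2.INTER_CUBIC))
```

```text
(no output)
```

View pics/w3.png

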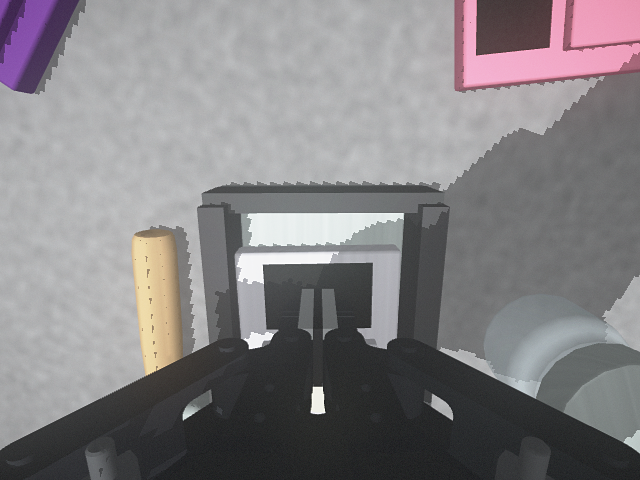

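View pics/s3.png

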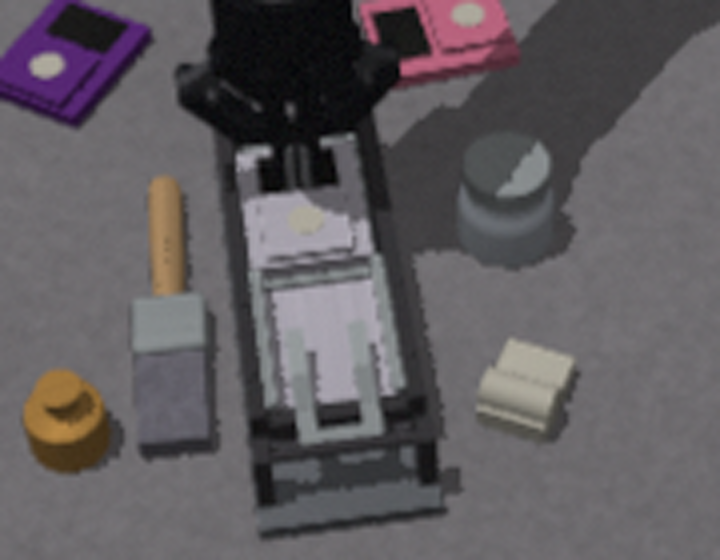

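{"name": "carry_out", "arguments": {"series": "0 0 -0.15 0 0;-0.3 0 0 0 0;-0.3 0 0 0 0;-0.3 0 0 0 0;0 0 0 0 0"}}

```text
clock: 8.93
tcp_pos: [0.5303, -0.0356, 0.0411]
orientation: [0.514, -3.096, 0.0]
contact_force: [-5.2, -2.0, 11.5]
grip_width: -0.0001
```

{"name": "carry_out", "arguments": {"series": "-0.2 0 0.05 0 0;-0.3 0 0.03 0 0;-0.3 0 0 0 0;-0.3 0 0 0 0;0 0 0 0 0"}}

```text
clock: 9.55
tcp_pos: [0.5394, -0.033, 0.0409]
orientation: [0.513, -3.094, 0.0]
contact_force: [-11.5, -3.5, 23.2]
grip_width: 0.0001
```

Run:
```python
from h import *
s=eyes.grab_frame("scene");cv2.imwrite("pics/s4.png",cv2.resize(s["color"][190:330,220:400],None,fx=4,fy=4,interpolation=cv2.INTER_CUBIC))
```

```text
(no output)
```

View pics/s4.png

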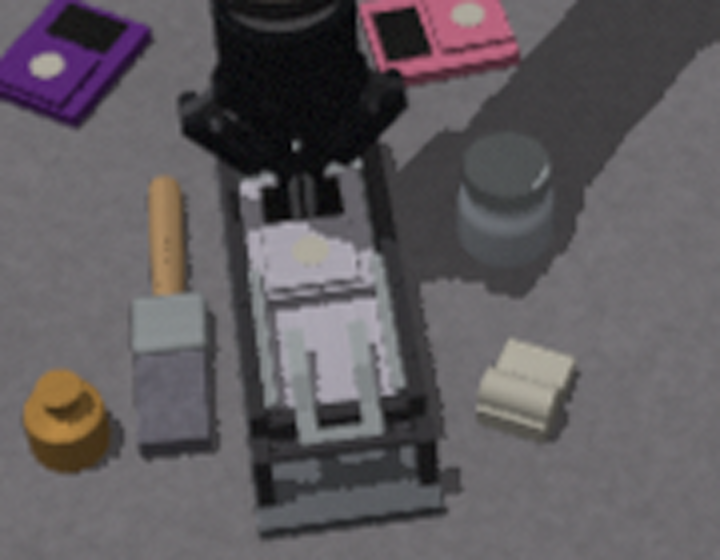

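{"name": "carry_out", "arguments": {"series": "-0.4 0 0 0 0;-0.4 0 0 0 0;-0.4 0 0 0 0;-0.4 0 0 0 0;-0.4 0 0 0 0"}}

```text
clock: 10.22
tcp_pos: [0.5584, -0.0265, 0.0408]
orientation: [0.513, -3.094, 0.001]
contact_force: [-10.5, -4.4, 21.9]
grip_width: 0.0002
```

{"name": "carry_out", "arguments": {"series": "-0.4 0 0 0 0;-0.4 0 0 0 0;-0.4 0 0 0 0;-0.4 0 0 0 0;-0.4 0 0 0 0"}}

```text
clock: 10.85
tcp_pos: [0.5779, -0.0198, 0.0408]
orientation: [0.513, -3.095, 0.001]
contact_force: [-9.1, -3.0, 18.7]
grip_width: -0.0002
```

Run:
```python
from h import *
s=eyes.grab_frame("scene");cv2.imwrite("pics/s5.png",cv2.resize(s["color"][190:330,220:400],None,fx=4,fy=4,interpolation=cv2.INTER_CUBIC))
```

```text
(no output)
```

View pics/s5.png

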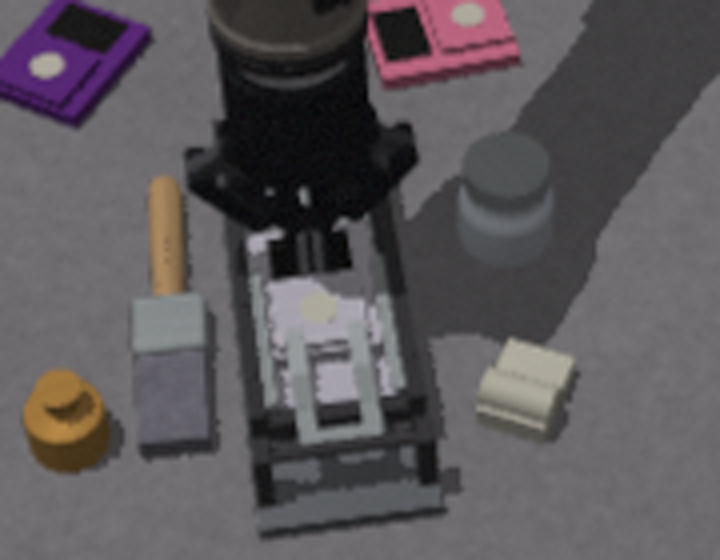

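{"name": "carry_out", "arguments": {"series": "-0.4 0 0.03 0 0;-0.4 0 0.02 0 0;-0.4 0 0 0 0;-0.3 0 0 0 0;-0.3 0 0 0 0"}}

```text
clock: 11.52
tcp_pos: [0.5916, -0.0155, 0.0405]
orientation: [0.51, -3.089, 0.001]
contact_force: [-21.2, -5.8, 30.9]
grip_width: 0.0002
```

{"name": "carry_out", "arguments": {"series": "-0.3 0 0 0 0;-0.3 0 0 0 0;-0.3 0 0 0 0;0 0 0 0 0"}}

```text
clock: 12.02
tcp_pos: [0.6013, -0.0123, 0.0405]
orientation: [0.511, -3.091, 0.001]
contact_force: [-16.9, -5.7, 26.2]
grip_width: 0.0
```

Run:
```python
from h import *
s=eyes.grab_frame("scene");cv2.imwrite("pics/s6.png",cv2.resize(s["color"][190:330,220:400],None,fx=4,fy=4,interpolation=cv2.INTER_CUBIC))
```

```text
(no output)
```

View pics/s6.png

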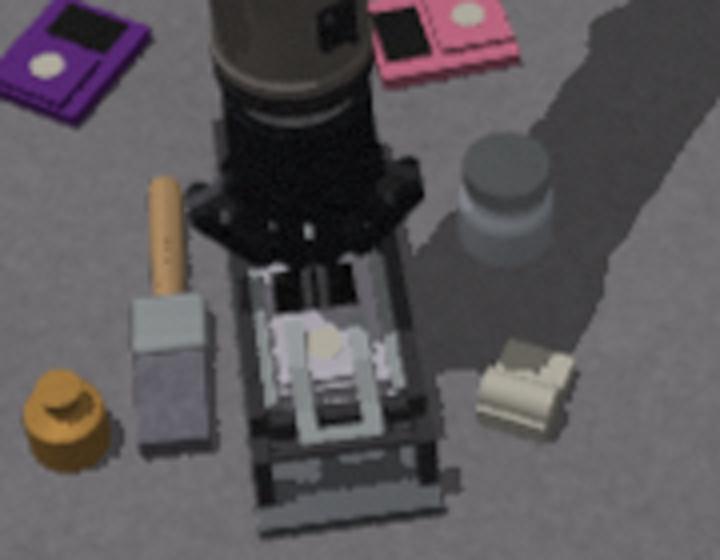

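{"name": "carry_out", "arguments": {"series": "-0.3 0 0 0 0;-0.3 0 0 0 0;-0.3 0 0 0 0;-0.2 0 0 0 0;0 0 0 0 0"}}

```text
clock: 12.7
tcp_pos: [0.6128, -0.0082, 0.0401]
orientation: [0.512, -3.093, 0.001]
contact_force: [-12.4, -4.2, 19.4]
grip_width: -0.0001
```

Run:
```python
from h import *
s=eyes.grab_frame("scene");cv2.imwrite("pics/s7.png",cv2.resize(s["color"][190:330,220:400],None,fx=4,fy=4,interpolation=cv2.INTER_CUBIC))
o,p=wrist(); cv2.imwrite("pics/w7.png",p["color"])
```

```text
(no output)
```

View pics/s7.png

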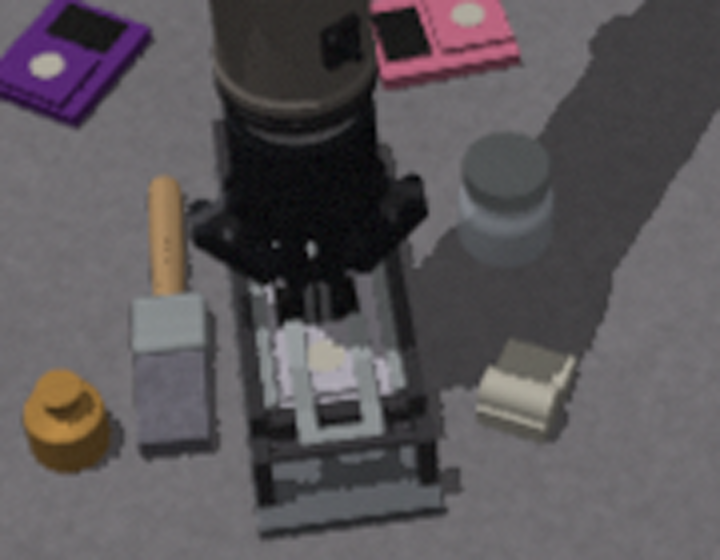

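View pics/w7.png

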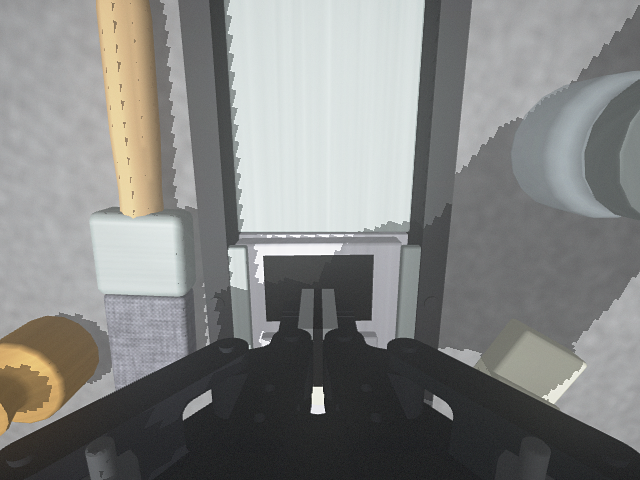

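{"name": "carry_out", "arguments": {"series": "-0.3 0 0.05 0 0;-0.3 0 0 0 0;-0.2 0 0 0 0;0 0 0 0 0"}}

```text
clock: 13.3
tcp_pos: [0.6149, -0.0077, 0.04]
orientation: [0.508, -3.082, 0.0]
contact_force: [-28.7, -7.0, 40.1]
grip_width: 0.0001
```

Run:
```python
from h import *
s=eyes.grab_frame("scene");cv2.imwrite("pics/s8.png",cv2.resize(s["color"][190:330,220:400],None,fx=4,fy=4,interpolation=cv2.INTER_CUBIC))
o,p=wrist(); cv2.imwrite("pics/w8.png",p["color"])
for row,z in [(240,.032)]: print(ray(p,(320,row),z))
```

```text
[ 0.58593134 -0.01728547  0.032     ]
```

View pics/s8.png

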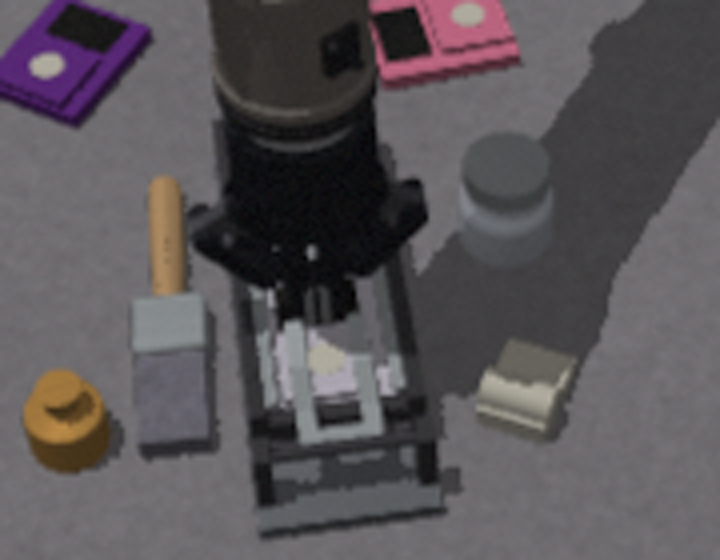

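View pics/w8.png

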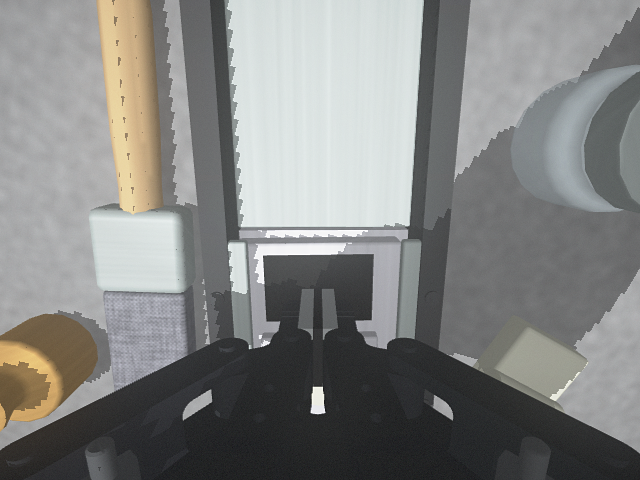

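{"name": "carry_out", "arguments": {"series": "0.2 0 -0.1 0 0;0.2 0 -0.1 0 0;0 0 0 0 0"}}

```text
clock: 13.78
tcp_pos: [0.6148, -0.0072, 0.0402]
orientation: [0.511, -3.09, 0.001]
contact_force: [-12.6, -4.6, 10.7]
grip_width: 0.0
```

{"name": "carry_out", "arguments": {"series": "0.2 0 -0.1 0 0;0.05 0 -0.2 0 0;0 0 0 0 0"}}

```text
clock: 14.15
tcp_pos: [0.6148, -0.0067, 0.0428]
orientation: [0.514, -3.094, 0.001]
contact_force: [-4.4, -2.5, -1.8]
grip_width: 0.0
```

{"name": "carry_out", "arguments": {"series": "0.2 0 -0.1 0 0;0.2 0 -0.4 0 0;0 0 -1 0 0;0 0 -1.5 0 0;0 0 -3 0 0;1.5 0 -4 0 0;3 0 -4 0 0;3 0 -4 0 0"}}

```text
clock: 15.15
tcp_pos: [0.5422, -0.031, 0.2265]
orientation: [-0.516, 3.097, -0.0]
contact_force: [0.4, -0.2, 1.0]
grip_width: -0.0001
```

{"name": "carry_out", "arguments": {"series": "3 0 -2 0 0;0 0 0 0 0"}}

```text
clock: 15.4
tcp_pos: [0.514, -0.0416, 0.247]
orientation: [-0.513, 3.094, 0.0]
contact_force: [1.9, 0.4, 0.1]
grip_width: 0.0003
```

Run:
```python
from h import *
s=eyes.grab_frame("scene");cv2.imwrite("pics/s9.png",cv2.resize(s["color"][190:330,220:400],None,fx=4,fy=4,interpolation=cv2.INTER_CUBIC))
t=eyes.grab_frame("top");cv2.imwrite("pics/t9.png",cv2.resize(t["color"][140:290,280:430],None,fx=4,fy=4,interpolation=cv2.INTER_CUBIC))
o,p=wrist(); cv2.imwrite("pics/w9.png",p["color"])
np.savez("w9.npz",R=p["R"],t=p["t"],K=p["intrinsics"])
print(o["tcp_pos"],o["contact_force"],o["clock"])
```

```text
[ 0.51475107 -0.0402195   0.2449624 ] [ 0.862186   -0.15488094  0.42263816] 15.5
```

View pics/s9.png

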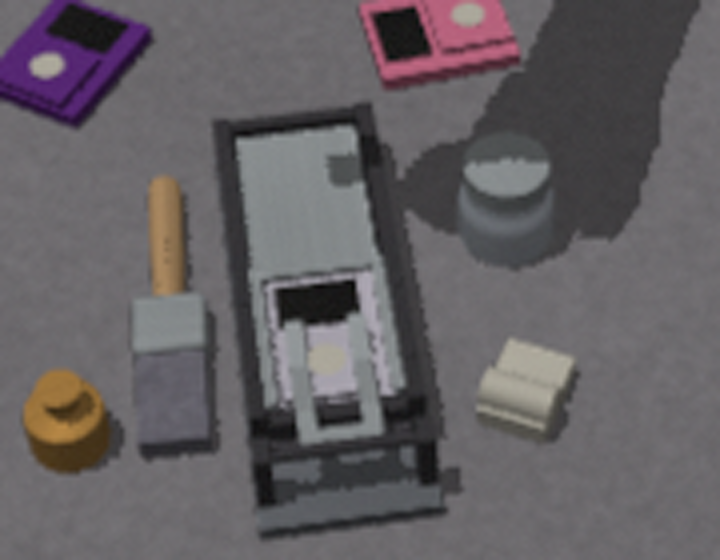

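View pics/t9.png

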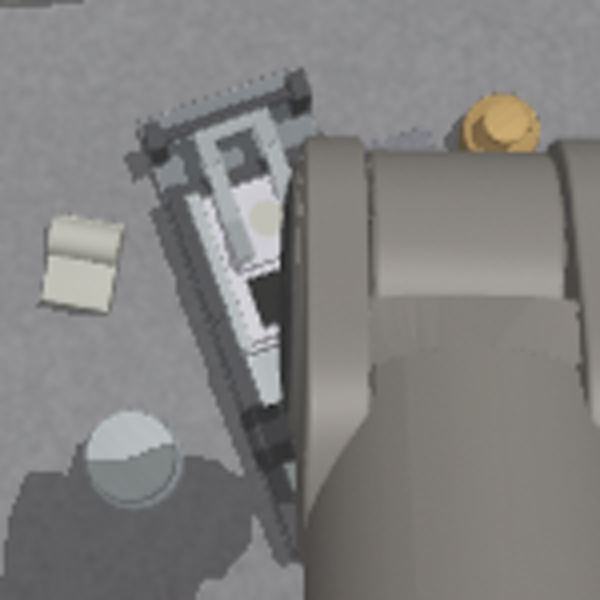

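View pics/w9.png

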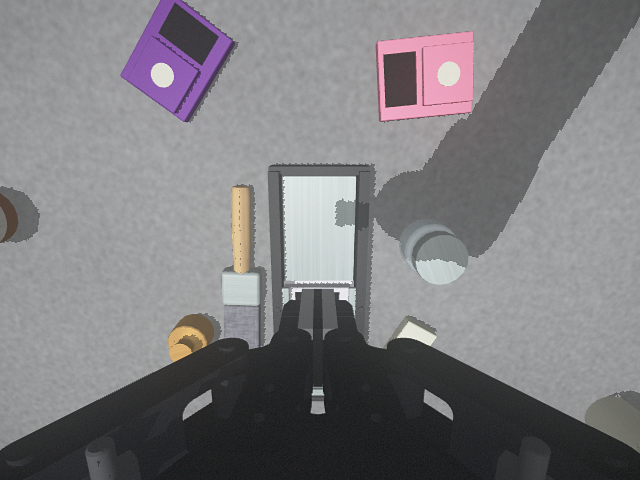

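{"name": "carry_out", "arguments": {"series": "-4 0 0 0 0;-4 0 0 0 0;-3 0 0 0 0;0 0 0 0 0;0 0 0 0 0"}}

```text
clock: 16.18
tcp_pos: [0.6178, -0.005, 0.2429]
orientation: [0.516, -3.097, 0.0]
contact_force: [0.8, 1.2, -0.7]
grip_width: -0.0002
```

Run:
```python
from h import *
o,p=wrist(); c=p["color"][130:280,250:390]; cv2.imwrite("pics/w10.png",cv2.resize(c,None,fx=4,fy=4,interpolation=cv2.INTER_CUBIC))
np.savez("w10.npz",R=p["R"],t=p["t"],K=p["intrinsics"]); print(o["tcp_pos"],o["contact_force"],o["clock"])
```

```text
[ 0.61775724 -0.00503073  0.24290093] [ 0.83222046  1.20309404 -0.66175955] 16.175
```

View pics/w10.png

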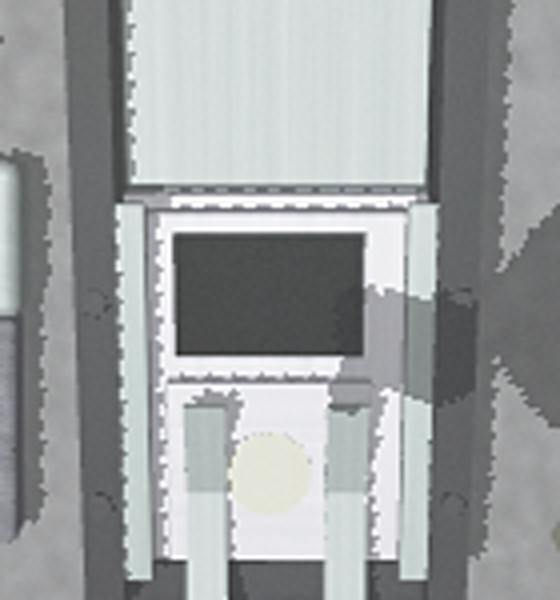

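Run:
```python
from h import *
d=np.load("w10.npz"); p=dict(R=d["R"],t=d["t"],intrinsics=d["K"])
W=lambda x,y,z: ray(p,(250+x/4,130+y/4),z)
u=np.array([np.cos(.33),np.sin(.33),0])
L=W(277,202,.041); E=W(277,580,.041)
sc=93/((E-L)@u*1000); print("lip scale",sc)
for n,y,z,e in [("plate",187,.029,-6),("tail",211,.032,0),("padR",233,.032,None),("padF",356,.032,None),("step",381,.038,40),("blockfront",560,.038,86),("cassfront/stop",562,.033,88)]:
    print(n,-3+sc*1000*((W(277,y,z)-L)@u),e)
for z in(.021,.029): print("plate width72",z,np.linalg.norm(W(134,184,z)-W(428,184,z))*1000*sc)
```

```text
lip scale 0.9986661362809137
plate -5.359597310255937 -6
tail 0.004505943363442899 0
padR 5.209332814417079 None
padF 35.11797602403089 None
step 40.024380277125104 40
blockfront 85.80488586031784 86
cassfront/stop 88.13765430117222 88
plate width72 0.021 71.76108924594475
plate width72 0.029 70.15265366470082
```

Run:
```python
from h import *
d=np.load("w10.npz"); p=dict(R=d["R"],t=d["t"],intrinsics=d["K"])
W=lambda x,y,z: ray(p,(250+x/4,130+y/4),z)
u=np.array([np.cos(.33),np.sin(.33),0]);v=np.array([-u[1],u[0],0])
L=W(277,202,.041); O=L+.003*u; O[2]=0
for z in (.021,.025,.029): print("plate edge if z",z,-3+1000*((W(277,187,z)-L)@u))
# scene and wide wrist (w9) overlay
s=eyes.grab_frame("scene")
q=np.load("w9.npz"); q=dict(R=q["R"],t=q["t"],intrinsics=q["K"])
for nm,cam,img,x0,y0,w,h,f in [("s",s,s["color"],270,200,70,90,6),("w",q,cv2.imread("pics/w9.png"),255,155,130,140,4)]:
    c=cv2.resize(img[y0:y0+h,x0:x0+w],None,fx=f,fy=f,interpolation=cv2.INTER_CUBIC)
    for z,col in [(.021,(0,0,255)),(.029,(0,200,0)),(.042,(255,0,0))]:
        yy=.036 if z<.04 else .049; xs=(-.114,-.006) if z<.04 else(-.114,.09)
        P=[(proj(cam,O+x*u+y*v+[0,0,z])-[x0,y0]+.5)*f for x,y in [(xs[0],yy),(xs[0],-yy),(xs[1],-yy),(xs[1],yy)]]
        cv2.polylines(c,[np.int32(P)],True,col,1)
    cv2.imwrite(f"pics/ov_{nm}.png",c)
```

```text
plate edge if z 0.021 -4.654102848797004
plate edge if z 0.025 -5.008425872040785
plate edge if z 0.029 -5.362748895284669
```

View pics/ov_s.png

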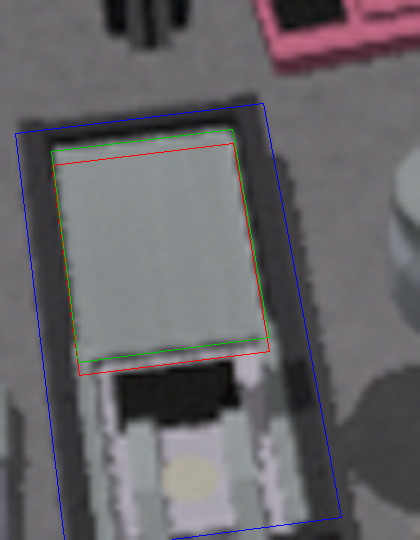

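View pics/ov_w.png

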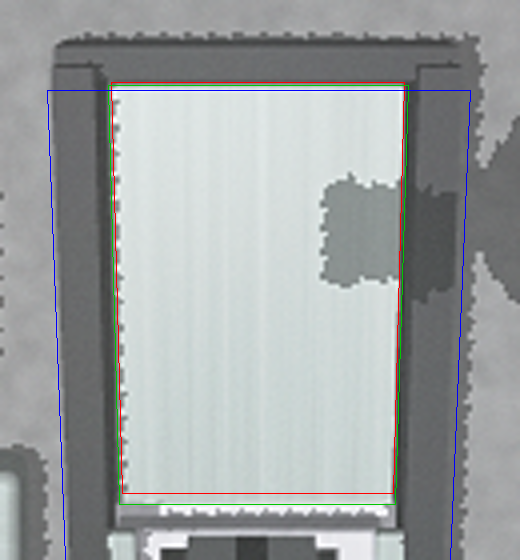

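Both overlays fit the raised plate (green, z = 29 mm). The cassette's tail is at jig x 0.0 mm, which is home, and the strips rest on the block. I'm handing in.

Run:
```python
from h import *
print(r.get_obs()["clock"], r.hand_in())
```

```text
the job is handed in; nothing more can be done
16.275 None
```

I pressed the white cassette down on the sprung plate with shut fingertips. Still pressing, I slid it under the lips and the leaf spring until it stalled at the end stop, then lifted the hand clear and handed in at about 16.3 s. No verdict was reported.

**Last checks (wrist and scene pictures)**
- **Position:** the cassette's tail is at jig x 0.0 mm, its step at 40.0 (expected 40) and its front edge at 88.1 (expected 88), so it is home to within my measuring error.
- **Plate:** the overlays in both views and its front edge (-5.4, expected -6) fit the raised plate at 29 mm. A width estimate alone leaned towards the plate being down, measuring 70.2 mm for "up" and 71.8 mm for "down" against a true 72. I set that aside because width measurements had been reading 1–4 mm short.
- **Leaf spring:** the strips are seen lying over the cassette's block. I did not measure the leaf angle.
- **Bystanders:** the jar, fragment, brush and weight look unmoved. I did not recheck the spatula, cup and solvent, but the arm passed well above them.

**Forces:** the vertical push peaked at about 43 N in the readings I took, through the fingertips.

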